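Push the vial rack home past the pedal gate

ROBOT

A 7-joint arm with a two-finger parallel gripper is mounted at the origin on a cart in front of the work surface, level with it; the furniture and walls round the work are solid. World frame = base frame: x ahead of the robot, y to its left, z up, the work surface at z = 0. Lengths are in m, angles in rad, forces in N, time in s.
With the tool pointing down it reaches from about 0.4 to 0.85 m from the base axis. Payload 10.4 kg.
Tool frame: the origin (TCP) lies between the finger pads; the fingertips stand tcp_to_tips ahead of it and the grasp point (between the pads) lies 8 mm behind it (tcp_to_tips is the distance from the TCP to the fingertips, in m); z points along the fingers, y is the line along which they close (so a half turn about z gives the same grasp; the last joint's range is limited). The gripper opens to 85 mm and grips with 20 to 120 N. Pads are 22 mm wide; open, the fingers measure 114 mm over their backs; the gripper's body (76 mm by 85 mm) begins 54 mm behind the grasp point. The pads swing forward as they close: fully open they stand 13 mm farther back than shut.
Start: joints at [-1.367, 0.332, -0.065, 1.46, 0.022, 1.35, -0.088], TCP at [0.141, 0.609, 0.242] pointing down, gripper open.
Joint ranges: [-2.6, 2.6], [-0.5, 2.12], [-1.47, 1.34], [0.16, 2.42], [-1.27, 4.41], [0.06, 2.06], [-2.6, 2.6]. Speed limits (rad/s): [2.22, 2.22, 2.79, 2.79, 3.14, 3.14, 3.14].

INTERFACE

Orientations are given as a unit quaternion [x, y, z, w].
In Python, from workcell import * gives the robot as it stands.
- The arm moves only by the tool apply_moves, never from a script. Its argument "rows" is a list of rows, each an object of numbers: "x", "y", "z": the shift along the tool's x, y, z in mm; "ax", "ay", "az": the turn, a rotation vector about the tool's x, y, z in degrees; "gripper": the closure, from 0 (fully open) to 1 (shut). A call has 1 to 5 rows; each row shifts and turns the commanded pose from where the row before left it, along the tool's axes as they then stand; what a row does not reach is not made up. A row lasts 1/12 s, in which the tool goes at most 41.7 mm and 7.16 degrees, less where a joint would pass 70% of its speed; a pose out of reach is approached as far as the arm can. A call with a gripper value outside its range is refused whole. The fingers move at their own pace and stop on an object; "newtons" is the grip in N (left out, the last holds). Time passes only in rows, so rows that do not move let the fingers close. It gives the time, the measured TCP pose, the force, the opening and the grip force at its end, in the units of the state.
- get_obs(): the state, without advancing time (a new reading comes with each control period).
- camera(name): name is "side" or "top" or "wrist"; returns a dict with "color" (480x640x3 uint8, red, green, blue), "fov_y" (degrees; the focal length in pixels is half the picture's height over the tangent of half this angle, whatever the lens; pixels are square), "cx", "cy" (the principal point, pixels), "k1" (the pictures are not rectified: a ray, as slopes to the right and down, at radius r is drawn at 1 + k1 r^2 times it, then the intrinsics apply), "rvec" (rotation vector, rad) and "tvec" (3), from world to camera coordinates, as OpenCV has them. Camera axes: x right, y down, z forward; pixel columns grow to the right and rows downward; lengths in m; the calibration is good to about 2 mm. A picture is of the moment at which its call begins. There is no depth.
- hand_in(): hands the job in; it is judged then, once.
The state is a dict: "clock": time; "joint_pos": joint angles; "joint_velocities": joint speeds; "tau": joint torques, N m; "position": TCP position; "ee_rot": TCP orientation; "ft_force": force on the tool from outside, world axes, zero at the start; "torque": the same for the moment, N m; "grip_width": opening from 0.0 (shut) to 1.0 (fully open); "grasp_force": force on a finger pad.
Only numpy, scipy, OpenCV 4.12 (cv2) and the standard library are available. Lean on these libraries where they do the work, as an engineer would, in place of code of your own. Each camera call takes 0.05 s, during which the arm holds its last target. There are 200 camera calls.

TASK

Put the empty vial rack away in its docking lane with your fingertips: press the long pedal down with one finger so that the gate lifts, keep it pressed while another finger pushes the rack along the lane under the raised gate, fully home against the end stop, then let the pedal up so that the gate closes behind the rack. Do not let the gate come down while the rack is under it, do not pick up or tip the rack, and leave everything else on the bench where it stands.

Things in the scene. Friction and masses are not known exactly. Their poses are not given: they have to be found in the camera images.
- dock: Docking lane fixed to the bench: white base plate 320 x 94 x 8 mm (dock x -205 to 115, y -42 to 52 mm). Origin: on the bench surface, on the lane's centre line, under the gate blade. x: the way the rack must travel; y: across the lane to the pedal side; z up. Lane floor at z 8 mm. Two guide walls, inner faces at y -33 and 33 mm, 5 mm thick, tops at z 22 mm, x -195 to 100 mm.
- end_stop (a point): Centre of the end stop's face, a 24 mm tall aluminium block across the far end of the lane (dock x 98 mm, top at z 32 mm). With the rack home against it, the rack's origin is at dock x 55 mm and its trailing wall 9 mm past the gate blade.
- gate (a joint): Angle of the sprung gate, a rocker on a shaft along the dock's x axis at y 44, z 36 mm, held by posts at x -193 and 34 mm (y 37 to 51, up to z 44 mm). 0 = closed (the spring returns it; it never stays open), 0.85 rad = open stop. It clears the rack from about 0.50 rad; 0.7 rad clears it by 4 mm. The rack cannot push it open. Spring: 0.064 N m closed, 0.13 N m open (3 to 8 N at a fingertip).
- gate_blade (a point): Centre of the gate's steel blade, 6 mm thick along the lane (dock x -3 to 3 mm); moves with the gate. Closed, it reaches into the lane from the pedal side, over y 12 to 28 mm, lower edge at z 26 mm, which is 8 mm below the rack's top. It lifts up and towards the pedal side; fully raised it stands over y 17 to 44 mm, up to z 60 mm.
- pedal_mid (a point): Middle of the pedal's upper face; moves with it. The pedal is a steel plate 213 mm long (dock x -186 to 27 mm), 34 mm across (y 54 to 87 mm), along the outside of the lane, rigid with the gate: pressed down, it lifts the gate, and a finger can slide along it. Closed it slopes up outward (z 33 to 43 mm). A 12 mm wide fingertip centred at y 70 mm is at z 17 mm at full opening, about 20 mm at 0.7 rad.
- vial_rack: Blue open cell rack without vials, 58 x 86 x 26 mm, 0.11 to 0.2 kg, loose on the lane floor before the gate. Origin: centre of its underside. Its y axis (86 mm) lies along the lane, with 4 mm play to each guide wall. Its trailing wall is 43 mm behind its origin along the lane; its top is 34 mm above the bench.
- vial_a: Small injection vial, 22 mm wide, 47 mm tall, standing on the bench on the far side of the dock from the pedal; bystander. Origin: centre of its underside.
- vial_b: Another vial of the same size near the first; bystander. Origin: centre of its underside.
- petri_dish: Lidded clear dish, 61 mm across, 13 mm tall, beside the dock on the side away from the pedal; bystander. Origin: centre of its underside.
- gauze_pack: Folded gauze pack 58 x 87 x 28 mm on the bench on the pedal side, past the gate; bystander. Origin: centre of its underside.
- marker: Marker pen 123 mm long, 14 mm thick, lying on the pedal side of the dock; bystander. Origin: centre of its underside, long axis y.
- drop_bottle: Dropper bottle 33 mm wide, 102 mm tall, beside the end stop on the side away from the pedal; bystander. Origin: centre of its underside.
- dome (a point): Fixed point under the near rim of the clear extraction dome that hangs over the bench straight ahead of the robot (not part of the job; keep the arm off it). The dome is about 0.5 m across; its near rim comes to about x 0.56 m, its underside is about 0.2 m above the bench. Swing past it with the arm drawn in (hand about 0.42 m from the base axis clears it); the dock stands to its left.
Things that resemble listed ones, but are neither listed nor needed, are in the scene too. Leave any orange or yellow look-alike of the vial_rack alone.

How it is judged:
On the way, in this order (a step that is already met when the one before it is completed fails the run):
1. the gate is raised while the rack is still in front of it (value of joint gate above 0.5 rad and x of vial_rack in the frame of dock below -0.045 m), for 0.1 s.
2. the rack is under the raised gate (value of joint gate above 0.49 rad and x of vial_rack in the frame of dock between -0.03 and 0.04 m), for 0.05 s.
3. the rack is home with the gate still held up (value of joint gate above 0.4 rad and x of vial_rack in the frame of dock above 0.049 m), for 0.05 s.
At the end, for the whole second after the job is handed in: The rack lies flat in the lane within 6 mm of the end stop, past the gate, at rest; the gate is closed (under 0.06 rad) behind it (x of vial_rack in the frame of dock between 0.049 and 0.059 m and y of vial_rack in the frame of dock between -0.008 and 0.008 m and height (world z) of vial_rack below 0.012 m and angle between vial_rack's own z axis and vertical below 0.08 rad and value of joint gate below 0.06 rad and linear speed of vial_rack below 0.01 m/s); the robot touches nothing.
It fails at once if the gate comes down while the rack is under it (value of joint gate below 0.47 rad and x of vial_rack in the frame of dock between -0.04 and 0.04 m).
It fails at once if the rack is lifted or tipped (height (world z) of vial_rack above 0.02 m or angle between vial_rack's own z axis and vertical above 0.25 rad).
It fails at once if a bystander is moved by more than 20 mm (distance of any of vial_a, vial_b, petri_dish, gauze_pack, marker, drop_bottle from where it was at the start of the episode above 0.02 m).
It also fails if it takes over 45 s, if anything falls off the work surface, if the arm or the gripper's body presses on something with over 40 N, if the wrist force passes 120 N, or if a joint passes its speed limit or range.

## Working session

There is one attempt and no reset: what is moved stays moved. The work goes in short steps, Python scripts to look and compute and a tool call to move; the robot and the scene stay as the last step left them, time stands still between calls to the robot, and variables do not carry over. Pictures are saved under pics/ and viewed, at most 13 in all, crops included, and the job is handed in when it is done.

Besides the shell and the picture viewer there is one more tool, called after ">>>" by a JSON object that holds its "fn" and its "kwargs", one argument or row to a line. apply_moves: Moves the arm, as the interface text tells. Its arguments: {"type":"object","properties":{"rows":{"type":"array","items":{"type":"object","properties":{"x":{"type":"number"},"y":{"type":"number"},"z":{"type":"number"},"ax":{"type":"number"},"ay":{"type":"number"},"az":{"type":"number"},"gripper":{"type":"number"}}}},"newtons":{"type":"number"}},"required":["rows"]}

```bash
mkdir -p pics
python3 - <<'E'
from workcell import *
import cv2
o=get_obs();print(o)
for n in("side","top"):
    c=camera(n);cv2.imwrite(f"pics/{n}0.png",c["color"][:,:,::-1]);print(n,{k:v for k,v in c.items() if k!="color"})
try: print(tcp_to_tips)
except Exception as e: print(e)
E
ls
```

```text
{'clock': 0.0, 'joint_pos': array([-1.36660424,  0.33291162, -0.06471304,  1.46093966,  0.02160431,
        1.34990205, -0.08848602]), 'joint_velocities': array([-0.00050609, -0.00091797, -0.00052036,  0.00010441, -0.00099672,
        0.00015558,  0.00178376]), 'tau': array([ 9.78864300e-04, -6.25433278e+01,  4.98507579e-02, -3.91606057e+01,
        1.63194659e-02,  9.84642422e-03, -6.90802349e-07]), 'position': array([0.14045034, 0.60864396, 0.24149192]), 'ee_rot': array([ 1.13129197e-01,  9.93580016e-01, -7.30772391e-04, -4.94257177e-05]), 'ft_force': array([ 0.26197683, -0.3557101 , -0.11315799]), 'torque': array([ 0.02066033, -0.03479086, -0.00650228]), 'grasp_force': 0.0, 'grip_width': 0.9978458929689851}
side {'fov_y': 46.10488719610808, 'cx': 326.30727573493084, 'cy': 236.0376253286055, 'k1': 0.027290731674124376, 'rvec': array([ 2.13038296, -0.37185693,  0.18756344]), 'tvec': array([-0.38125564,  0.40800149,  1.06336461])}
top {'fov_y': 57.73619516241875, 'cx': 320.69170241717404, 'cy': 241.47780717161362, 'k1': 0.015752658558389844, 'rvec': array([ 2.04100523, -2.17700753,  0.22687292]), 'tvec': array([0.3365901 , 0.5136616 , 1.01576905])}
0.011
pics
```

View pics/top0.png

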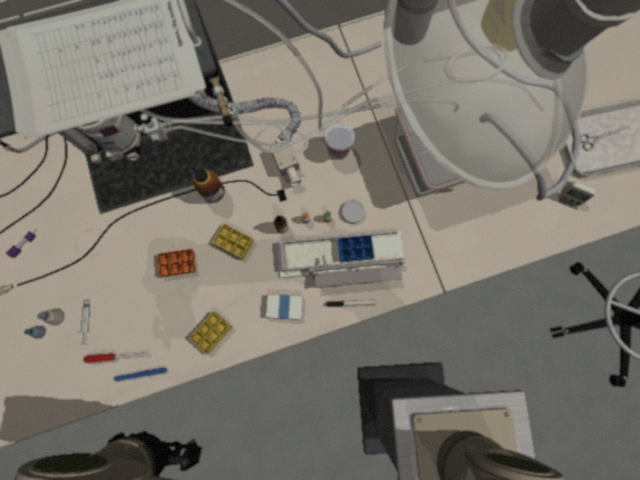

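View pics/side0.png

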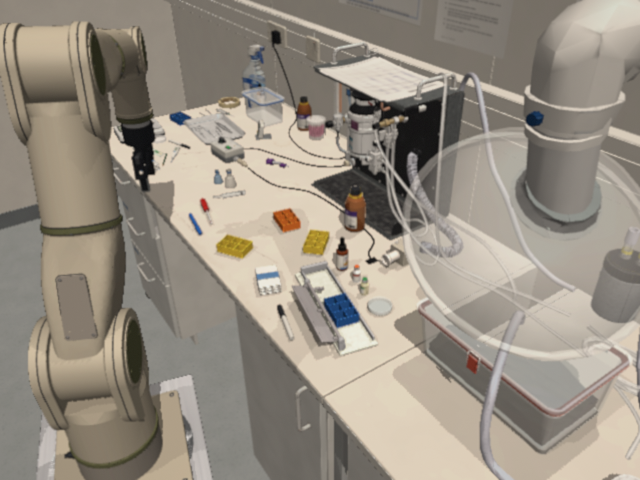

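The top view shows the dock (275–405, 232–287) with its travel direction to the left. The rack is at (355,248), the pedal on the robot side at (355,275), and the end stop at about (280,255). The marker is at (350,303) and the gauze at (284,306).

```bash
cat > h.py <<'E'
from workcell import *
import cv2, numpy as np
def K(c):
    f=240/np.tan(np.radians(c["fov_y"]/2));return f
def ray(c,u,v):
    f=K(c);d=np.array([(u-c["cx"])/f,(v-c["cy"])/f]);p=d.copy()
    for _ in range(20): p=d/(1+c["k1"]*(p@p))
    R=cv2.Rodrigues(c["rvec"])[0]
    return -R.T@c["tvec"],R.T@np.array([*p,1])
def onz(c,u,v,z):
    o,d=ray(c,u,v);return o+d*(z-o[2])/d[2]
def proj(c,P):
    q=cv2.Rodrigues(c["rvec"])[0]@np.asarray(P)+c["tvec"];p=q[:2]/q[2]
    return p*(1+c["k1"]*(p@p))*K(c)+[c["cx"],c["cy"]]
def blue(c,box):
    h=cv2.cvtColor(c["color"],cv2.COLOR_RGB2HSV);m=cv2.inRange(h,(100,120,40),(125,255,255))
    z=np.zeros_like(m);x0,y0,x1,y1=box;z[y0:y1,x0:x1]=m[y0:y1,x0:x1];return z
E
python3 - <<'E'
from h import *
t=camera("top");s=camera("side")
for n,c,b,k in(("t",t,(260,215,420,325),5),("s",s,(240,255,400,375),5)):
    cv2.imwrite(f"pics/{n}1.png",cv2.resize(c["color"][b[1]:b[3],b[0]:b[2],::-1],None,fx=k,fy=k,interpolation=cv2.INTER_CUBIC))
m=blue(t,(325,225,385,270));cnt=max(cv2.findContours(m,0,2)[0],key=cv2.contourArea)
r=cv2.minAreaRect(cnt);b=cv2.boxPoints(r);print(r)
P=np.array([onz(t,*p,.034) for p in b]);print(P.round(4),np.linalg.norm(np.diff(P,axis=0),axis=1),P.mean(0))
E
```

```text
((355.10821533203125, 248.27809143066406), (22.140830993652344, 32.609310150146484), 83.9909896850586)
[[0.5426 0.2594 0.034 ]
 [0.5461 0.1774 0.034 ]
 [0.4896 0.1766 0.034 ]
 [0.4863 0.2577 0.034 ]] [0.08214754 0.05642925 0.08125322] [0.5161272  0.21777209 0.034     ]
```

View pics/t1.png

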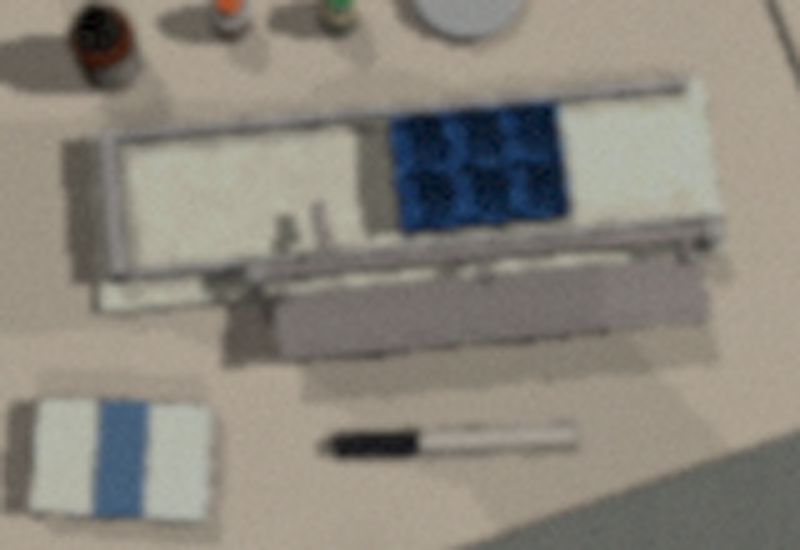

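View pics/s1.png

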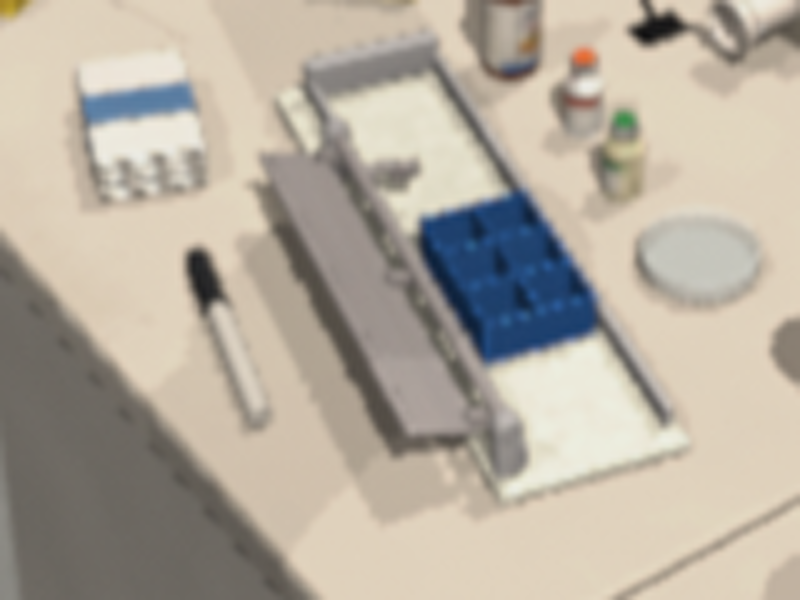

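Run:
```python
from h import *
t=camera("top");s=camera("side")
T=lambda u,v:(260+u/5,215+v/5); S=lambda u,v:(240+u/5,255+v/5)
obs=[(t,T(700,78),(-205,-42,8)),(t,T(98,311),(115,52,8)),(t,T(280,358),(27,87,43)),(t,T(709,322),(-186,87,43)),
(s,S(689,440),(-205,-42,8)),(s,S(503,501),(-205,52,8)),(s,S(279,97),(115,52,8))]
W=np.array([onz(c,*p,d[2]/1e3)[:2] for c,p,d in obs]);D=np.array([d[:2] for *_,d in obs])/1e3
a=W-W.mean(0);b=D-D.mean(0)
th=np.arctan2((b[:,0]*a[:,1]-b[:,1]*a[:,0]).sum(),(b*a).sum())
R=np.array([[np.cos(th),-np.sin(th)],[np.sin(th),np.cos(th)]]);o=W.mean(0)-R@D.mean(0)
print("yaw",np.degrees(th),"o",o);print(((W-D@R.T-o)*1e3).round(1))
np.savez("dock.npz",th=th,o=o,R=R)
print("rack dock",R.T@([.5161,.2178]-o))
for n in [(-140,33,.0)]: print("TCP target world",R@(np.array(n[:2])/1e3)+o)
print("home",R@[.001,.033]+o)
ob=get_obs();q=ob["ee_rot"]
from scipy.spatial.transform import Rotation as Ro
M=Ro.from_quat(q).as_matrix();print(M.round(3))
d=np.append(R@[-.14,.033]+o,0.12)-ob["position"];print("tool shift",M.T@d*1e3)
want=np.column_stack([np.append(R@[1,0],0),np.append(R@[0,-1],0),[0,0,-1]])
print("turn",np.degrees(Ro.from_matrix(M.T@want).as_rotvec()))
```

```text
yaw 91.48871500799667 o [0.51442629 0.29715896]
[[-1.8  2.8]
 [-0.4  1.2]
 [-1.2 -0.6]
 [-2.7  2.2]
 [ 1.3  1.9]
 [ 2.  -2.3]
 [ 2.7 -5.1]]
rack dock [-0.07937565  0.0003886 ]
TCP target world [0.48507464 0.15634887]
home [0.48141145 0.29730128]
[[-0.974  0.225 -0.   ]
 [ 0.225  0.974 -0.   ]
 [-0.    -0.    -1.   ]]
tool shift [-437.50898895 -363.38717797  122.21860749]
turn [-2.16497223e-02  1.73827771e-02  7.55123991e+01]
```

>>> {"fn": "apply_moves", "kwargs": {
  "rows": [
    {"az":7,"gripper":0.27},
    {"az":7,"gripper":0.27},
    {"az":7,"gripper":0.27},
    {"az":7,"gripper":0.27},
    {"az":7,"gripper":0.27}
  ]
}}

```text
invalid input at $.rows[0]: expected keys x, y, z, ax, ay, az, gripper
```

>>> {"fn": "apply_moves", "kwargs": {
  "rows": [
    {"az":7},
    {"az":7},
    {"az":7},
    {"az":7},
    {"az":7}
  ]
}}

```text
invalid input at $.rows[0]: expected keys x, y, z, ax, ay, az, gripper
```

>>> {"fn": "apply_moves", "kwargs": {
  "rows": [
    {"az":5.5},
    {}
  ]
}}

```text
invalid input at $.rows[0]: expected keys x, y, z, ax, ay, az, gripper
```

```bash
cat >> h.py <<'E'
from scipy.spatial.transform import Rotation as Ro
def tool(goal,z):
    k=np.load("dock.npz");R,o=k["R"],k["o"];ob=get_obs();M=Ro.from_quat(ob["ee_rot"]).as_matrix()
    p=ob["position"];d=np.append(R@np.array(goal)/1+o,z)-p
    want=np.column_stack([np.append(R@[1,0],0),np.append(R@[0,-1],0),[0,0,-1]])
    print("dock pos mm",(R.T@(p[:2]-o)*1e3).round(1),"z",p[2].round(4),"grip",ob["grip_width"],"t",ob["clock"],"F",ob["ft_force"].round(1))
    print("shift",(M.T@d*1e3).round(1),"turn",np.degrees(Ro.from_matrix(M.T@want).as_rotvec()).round(2))
E
python3 -c "
from h import *
tool([-.148,.033],.12)"
```

```text
dock pos mm [321.3 365.7] z 0.2421 grip 1.003158721857978 t 0.3 F [-0.5 -0.6 -0.8]
shift [-439.5 -371.1  122.2] turn [-2.000e-02  2.000e-02  7.551e+01]
```

>>> {"fn": "apply_moves", "kwargs": {
  "rows": [
    {"x":0,"y":0,"z":0,"ax":0,"ay":0,"az":7,"gripper":0.27},
    {"x":0,"y":0,"z":0,"ax":0,"ay":0,"az":7,"gripper":0.27},
    {"x":0,"y":0,"z":0,"ax":0,"ay":0,"az":7,"gripper":0.27},
    {"x":0,"y":0,"z":0,"ax":0,"ay":0,"az":7,"gripper":0.27},
    {"x":0,"y":0,"z":0,"ax":0,"ay":0,"az":7,"gripper":0.27}
  ]
}}

```text
clock: 0.72
position: [0.1405, 0.609, 0.2423]
ee_rot: [0.409, 0.912, -0.0, 0.0]
ft_force: [-0.0, 0.8, 0.1]
grip_width: 0.731
grasp_force: 0.0
```

>>> {"fn": "apply_moves", "kwargs": {
  "rows": [
    {"x":0,"y":0,"z":0,"ax":0,"ay":0,"az":7,"gripper":0.27},
    {"x":0,"y":0,"z":0,"ax":0,"ay":0,"az":7,"gripper":0.27},
    {"x":0,"y":0,"z":0,"ax":0,"ay":0,"az":7,"gripper":0.27},
    {"x":0,"y":0,"z":0,"ax":0,"ay":0,"az":7,"gripper":0.27},
    {"x":0,"y":0,"z":0,"ax":0,"ay":0,"az":7,"gripper":0.27}
  ]
}}

```text
clock: 1.13
position: [0.1405, 0.6089, 0.2422]
ee_rot: [0.665, 0.747, -0.0, 0.0]
ft_force: [-0.5, -0.1, 0.4]
grip_width: 0.727
grasp_force: 0.0
```

>>> {"fn": "apply_moves", "kwargs": {
  "rows": [
    {"x":0,"y":0,"z":0,"ax":0,"ay":0,"az":5.5,"gripper":0.27},
    {"x":0,"y":0,"z":0,"ax":0,"ay":0,"az":0,"gripper":0.27}
  ]
}}

```text
clock: 1.3
position: [0.1404, 0.609, 0.2422]
ee_rot: [0.699, 0.715, -0.0, 0.0]
ft_force: [-0.3, -0.4, 0.1]
grip_width: 0.73
grasp_force: 0.0
```

```bash
python3 -c "
from h import *
tool([-.148,.033],.12)"
```

```text
dock pos mm [321.5 365.8] z 0.2422 grip 0.7304122618876947 t 1.3 F [-0.3 -0.4  0.1]
shift [-468.1  334.7  122.3] turn [ 0.    0.   -0.23]
```

>>> {"fn": "apply_moves", "kwargs": {
  "rows": [
    {"x":-31,"y":22,"z":0,"ax":0,"ay":0,"az":0,"gripper":0.27},
    {"x":-31,"y":22,"z":0,"ax":0,"ay":0,"az":0,"gripper":0.27},
    {"x":-31,"y":22,"z":0,"ax":0,"ay":0,"az":0,"gripper":0.27},
    {"x":-31,"y":22,"z":0,"ax":0,"ay":0,"az":0,"gripper":0.27},
    {"x":-31,"y":22,"z":0,"ax":0,"ay":0,"az":0,"gripper":0.27}
  ]
}}

```text
clock: 1.72
position: [0.2554, 0.4554, 0.2423]
ee_rot: [0.696, 0.718, 0.0, -0.0]
ft_force: [0.3, 1.1, 0.0]
grip_width: 0.731
grasp_force: 0.0
```

>>> {"fn": "apply_moves", "kwargs": {
  "rows": [
    {"x":-31,"y":22,"z":0,"ax":0,"ay":0,"az":0,"gripper":0.27},
    {"x":-31,"y":22,"z":0,"ax":0,"ay":0,"az":0,"gripper":0.27},
    {"x":-31,"y":22,"z":0,"ax":0,"ay":0,"az":0,"gripper":0.27},
    {"x":-31,"y":22,"z":0,"ax":0,"ay":0,"az":0,"gripper":0.27},
    {"x":-31,"y":22,"z":0,"ax":0,"ay":0,"az":0,"gripper":0.27}
  ]
}}

```text
clock: 2.13
position: [0.3694, 0.3032, 0.2426]
ee_rot: [0.696, 0.718, 0.0, -0.0]
ft_force: [1.3, 0.3, 0.5]
grip_width: 0.73
grasp_force: 0.0
```

>>> {"fn": "apply_moves", "kwargs": {
  "rows": [
    {"x":-31,"y":22,"z":0,"ax":0,"ay":0,"az":0,"gripper":0.27},
    {"x":-31,"y":22,"z":0,"ax":0,"ay":0,"az":0,"gripper":0.27},
    {"x":-31,"y":22,"z":0,"ax":0,"ay":0,"az":0,"gripper":0.27},
    {"x":-31,"y":22,"z":0,"ax":0,"ay":0,"az":0,"gripper":0.27},
    {"x":0,"y":0,"z":0,"ax":0,"ay":0,"az":0,"gripper":0.27}
  ]
}}

```text
clock: 2.55
position: [0.4636, 0.1762, 0.2429]
ee_rot: [0.7, 0.714, 0.0, 0.001]
ft_force: [0.7, -1.0, 1.1]
grip_width: 0.729
grasp_force: 0.0
```

```bash
python3 -c "
from h import *
tool([-.148,.033],.12)"
```

```text
dock pos mm [-119.6   53.9] z 0.2429 grip 0.7288997818175951 t 2.55 F [ 0.7 -1.   1.1]
shift [-28.2  20.8 122.9] turn [ 0.13  0.07 -0.3 ]
```

>>> {"fn": "apply_moves", "kwargs": {
  "rows": [
    {"x":-14,"y":10.5,"z":30,"ax":0,"ay":0,"az":-0.2,"gripper":0.27},
    {"x":-14,"y":10.5,"z":30,"ax":0,"ay":0,"az":0,"gripper":0.27},
    {"x":0,"y":0,"z":30,"ax":0,"ay":0,"az":0,"gripper":0.27},
    {"x":0,"y":0,"z":30,"ax":0,"ay":0,"az":0,"gripper":0.27},
    {"x":0,"y":0,"z":0,"ax":0,"ay":0,"az":0,"gripper":0.27}
  ]
}}

```text
clock: 2.97
position: [0.4787, 0.1545, 0.1175]
ee_rot: [0.695, 0.719, -0.004, -0.001]
ft_force: [-0.9, -0.0, -0.8]
grip_width: 0.732
grasp_force: 0.0
```

Run:
```python
from h import *
tool([-.148,.033],.07)
a=camera("wrist");s=camera("side")
print({k:v for k,v in a.items() if k!="color"})
cv2.imwrite("pics/w2.png",a["color"][:,:,::-1])
cv2.imwrite("pics/s2.png",cv2.resize(s["color"][200:380,240:440,::-1],None,fx=4,fy=3.3,interpolation=2) if 0 else cv2.resize(s["color"][230:380,240:440,::-1],None,fx=4,fy=4,interpolation=2))
```

```text
dock pos mm [-141.7   39.5] z 0.1175 grip 0.7315582246725028 t 2.9667 F [-0.9 -0.  -0.8]
shift [-6.2  6.7 47.5] turn [-0.39  0.23  0.39]
{'fov_y': 59.31407824207223, 'cx': 318.1635300634783, 'cy': 237.68417696428583, 'k1': 0.0018215931447791974, 'rvec': array([-2.84810524e+00, -4.81451235e-02,  2.19658809e-03]), 'tvec': array([-0.4826158 ,  0.13048415,  0.30280673])}
```

View pics/w2.png

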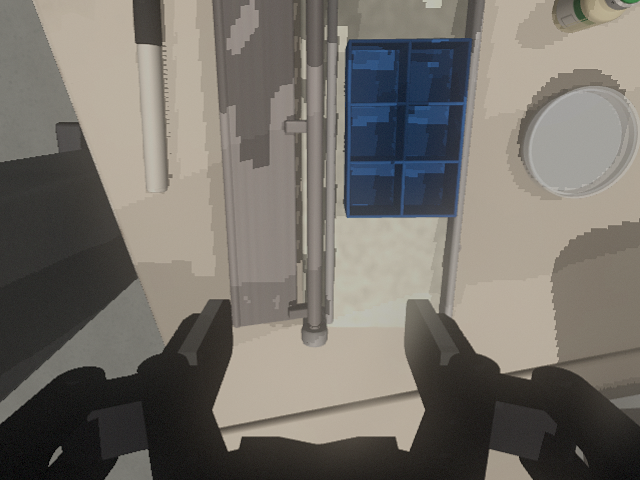

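View pics/s2.png

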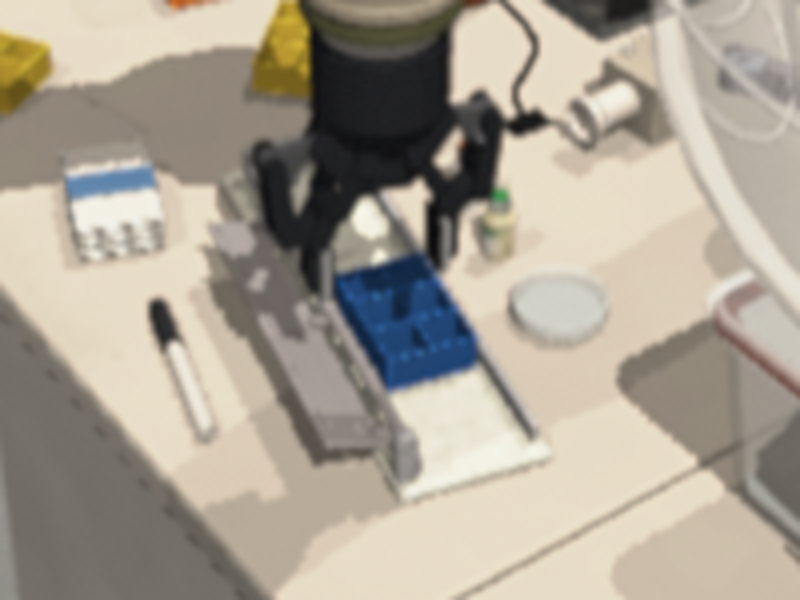

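The wrist view shows the rack's trailing edge at row 216 (columns 347–458), the pedal at columns 225–300, and the fingertips' inner corners at (232,300) and (407,300). In the side view the hand is clear of everything.

Run:
```python
from h import *
k=np.load("dock.npz");R,o=k["R"],k["o"]
tool([-.148,.033],.07)
a=camera("wrist")
D=lambda u,v,z:((R.T@(onz(a,u,v,z)[:2]-o))*1e3).round(1)
print("rack",[D(*p,.034) for p in((347,216),(458,216),(470,40),(347,40))])
print("pedal near end outer/inner",D(234,327,.043),D(292,318,.033))
print("wall far inner near/far",D(443,310,.022),D(472,40,.022))
print("post top end",D(314,345,.044),"plate end",D(330,327,.008))
for z in(.095,.1,.105,.11,.115,.12): 
    A,B=D(232,300,z),D(407,300,z);print(z,A,B,np.linalg.norm(A-B), D(210,302,z),D(432,302,z))
```

```text
dock pos mm [-140.5   36.8] z 0.1225 grip 0.7304421529431748 t 3.0667 F [-0.2  0.2  1. ]
shift [-7.4  3.8 52.5] turn [-0.07  0.06  0.33]
rack [array([-120.7,   21.6]), array([-120.4,  -38.1]), array([-33.9, -35. ]), array([-34.2,  23.8])]
pedal near end outer/inner [-182.7   83.7] [-182.1   51.9]
wall far inner near/far [-181.8  -39. ] [-32. -40.]
post top end [-193.1   39. ] plate end [-201.4   28.9]
0.095 [-141.8   72.4] [-141.4    0.2] 72.20110802473879 [-142.8   81.6] [-142.2  -10.2]
0.1 [-139.5   71.3] [-139.     1.4] 69.90178824608137 [-140.4   80.2] [-139.9   -8.7]
0.105 [-137.1   70.2] [-136.7    2.5] 67.70118167358677 [-138.    78.8] [-137.5   -7.2]
0.11 [-134.8   69.1] [-134.4    3.7] 65.40122323015066 [-135.7   77.4] [-135.1   -5.7]
0.115 [-132.5   68. ] [-132.1    4.9] 63.101267816106514 [-133.3   76. ] [-132.8   -4.2]
0.12 [-130.1   66.9] [-129.7    6. ] 60.90131361473249 [-130.9   74.6] [-130.4   -2.7]
```

Run:
```python
from h import *
k=np.load("dock.npz");R,o=k["R"],k["o"]
a=camera("wrist");a2=dict(a)
a["rvec"]=np.array([-2.84810524e+00,-4.81451235e-02,2.19658809e-03]);a["tvec"]=np.array([-0.4826158,0.13048415,0.30280673])
D=lambda u,v,z:((R.T@(onz(a,u,v,z)[:2]-o))*1e3).round(1)
print("rack",[D(*p,.034) for p in((347,216),(458,216),(470,40),(347,40))])
print("pedal near end outer/inner",D(234,327,.043),D(292,318,.033))
print("wall far inner near/far",D(443,310,.022),D(472,40,.022))
print("post top end",D(314,345,.044),"plate end",D(330,327,.008))
for z in(.1,.105,.11): 
    A,B=D(232,300,z),D(407,300,z);print(z,A,B,np.linalg.norm(A-B), D(210,302,z),D(432,302,z))
print("now");m=blue(a2,(0,0,640,480));c=max(cv2.findContours(m,0,2)[0],key=cv2.contourArea)
a=a2;print([D(*p,.034) for p in cv2.boxPoints(cv2.minAreaRect(c))])
tool([-.148,.033],.07)
```

```text
rack [array([-120.9,   25.1]), array([-120.4,  -33. ]), array([-36.1, -29.9]), array([-36.4,  27.4])]
pedal near end outer/inner [-181.6   85.8] [-181.    54.7]
wall far inner near/far [-180.6  -34. ] [-34.3 -34.7]
post top end [-191.6   42. ] plate end [-200.2   32.3]
0.1 [-138.5   73.1] [-137.8    5.4] 67.70361881022313 [-139.4   81.7] [-138.6   -4.3]
0.105 [-136.1   71.9] [-135.5    6.5] 65.40275223566667 [-137.    80.2] [-136.2   -2.9]
0.11 [-133.8   70.8] [-133.1    7.7] 63.103882606381674 [-134.6   78.8] [-133.8   -1.4]
now
[array([-36.1,  27.3]), array([-35.8, -29.2]), array([-120.7,  -37.5]), array([-121. ,   25.8])]
dock pos mm [-139.8   35.5] z 0.1243 grip 0.7293794654347655 t 3.1667 F [ 0.9 -0.1  0.5]
shift [-8.3  2.3 54.3] turn [ 0.13 -0.08  0.3 ]
```

>>> {"fn": "apply_moves", "kwargs": {
  "rows": [
    {"x":-3,"y":1,"z":30,"ax":0,"ay":0,"az":0.3,"gripper":0.27},
    {"x":-3,"y":1,"z":25,"ax":0,"ay":0,"az":0,"gripper":0.27},
    {"x":0,"y":0,"z":0,"ax":0,"ay":0,"az":0,"gripper":0.27},
    {"x":0,"y":0,"z":0,"ax":0,"ay":0,"az":0,"gripper":0.27},
    {"x":0,"y":0,"z":0,"ax":0,"ay":0,"az":0,"gripper":0.27}
  ]
}}

```text
clock: 3.58
position: [0.4849, 0.1507, 0.0695]
ee_rot: [0.698, 0.716, 0.001, 0.0]
ft_force: [-0.0, 0.8, -0.7]
grip_width: 0.729
grasp_force: 0.0
```

```bash
python3 -c "
from h import *
tool([-.146,.033],.06)"
```

```text
dock pos mm [-145.7   33.3] z 0.0695 grip 0.7291094844556544 t 3.5833 F [-0.   0.8 -0.7]
shift [-0.3  0.3  9.5] turn [ 0.13 -0.08 -0.05]
```

Well placed. I'll descend slowly and watch the force.

>>> {"fn": "apply_moves", "kwargs": {
  "rows": [
    {"x":0,"y":0,"z":8,"ax":0,"ay":0,"az":0,"gripper":0.27},
    {"x":0,"y":0,"z":8,"ax":0,"ay":0,"az":0,"gripper":0.27},
    {"x":0,"y":0,"z":0,"ax":0,"ay":0,"az":0,"gripper":0.27},
    {"x":0,"y":0,"z":0,"ax":0,"ay":0,"az":0,"gripper":0.27}
  ]
}}

```text
clock: 3.92
position: [0.4835, 0.1499, 0.0511]
ee_rot: [0.698, 0.716, -0.0, -0.0]
ft_force: [-0.3, -0.4, 0.1]
grip_width: 0.729
grasp_force: 0.0
```

>>> {"fn": "apply_moves", "kwargs": {
  "rows": [
    {"x":0,"y":0,"z":6,"ax":0,"ay":0,"az":0,"gripper":0.27},
    {"x":0,"y":0,"z":0,"ax":0,"ay":0,"az":0,"gripper":0.27},
    {"x":0,"y":0,"z":0,"ax":0,"ay":0,"az":0,"gripper":0.27}
  ]
}}

```text
clock: 4.17
position: [0.4836, 0.1498, 0.045]
ee_rot: [0.698, 0.716, -0.0, -0.0]
ft_force: [0.2, 0.1, 0.4]
grip_width: 0.73
grasp_force: 0.0
```

>>> {"fn": "apply_moves", "kwargs": {
  "rows": [
    {"x":0,"y":0,"z":6,"ax":0,"ay":0,"az":0,"gripper":0.27},
    {"x":0,"y":0,"z":0,"ax":0,"ay":0,"az":0,"gripper":0.27},
    {"x":0,"y":0,"z":0,"ax":0,"ay":0,"az":0,"gripper":0.27}
  ]
}}

```text
clock: 4.42
position: [0.4839, 0.15, 0.0392]
ee_rot: [0.698, 0.716, 0.0, 0.0]
ft_force: [0.5, 0.5, 3.0]
grip_width: 0.731
grasp_force: 0.9
```

>>> {"fn": "apply_moves", "kwargs": {
  "rows": [
    {"x":0,"y":0,"z":5,"ax":0,"ay":0,"az":0,"gripper":0.27},
    {"x":0,"y":0,"z":0,"ax":0,"ay":0,"az":0,"gripper":0.27},
    {"x":0,"y":0,"z":0,"ax":0,"ay":0,"az":0,"gripper":0.27}
  ]
}}

```text
clock: 4.67
position: [0.4841, 0.15, 0.0343]
ee_rot: [0.698, 0.716, 0.0, 0.0]
ft_force: [1.9, -0.2, 3.7]
grip_width: 0.731
grasp_force: 1.6
```

>>> {"fn": "apply_moves", "kwargs": {
  "rows": [
    {"x":0,"y":0,"z":6,"ax":0,"ay":0,"az":0,"gripper":0.27},
    {"x":0,"y":0,"z":0,"ax":0,"ay":0,"az":0,"gripper":0.27},
    {"x":0,"y":0,"z":0,"ax":0,"ay":0,"az":0,"gripper":0.27}
  ]
}}

```text
clock: 4.92
position: [0.4838, 0.15, 0.0284]
ee_rot: [0.698, 0.716, 0.0, -0.0]
ft_force: [1.0, -0.5, 4.4]
grip_width: 0.729
grasp_force: 1.9
```

>>> {"fn": "apply_moves", "kwargs": {
  "rows": [
    {"x":0,"y":0,"z":4,"ax":0,"ay":0,"az":0,"gripper":0.27},
    {"x":0,"y":0,"z":0,"ax":0,"ay":0,"az":0,"gripper":0.27},
    {"x":0,"y":0,"z":0,"ax":0,"ay":0,"az":0,"gripper":0.27}
  ]
}}

```text
clock: 5.17
position: [0.4837, 0.1499, 0.0244]
ee_rot: [0.698, 0.716, -0.0, -0.0]
ft_force: [0.5, -0.1, 4.7]
grip_width: 0.728
grasp_force: 2.0
```

>>> {"fn": "apply_moves", "kwargs": {
  "rows": [
    {"x":0,"y":0,"z":2,"ax":0,"ay":0,"az":0,"gripper":0.27},
    {"x":0,"y":0,"z":0,"ax":0,"ay":0,"az":0,"gripper":0.27},
    {"x":0,"y":0,"z":0,"ax":0,"ay":0,"az":0,"gripper":0.27}
  ]
}}

```text
clock: 5.42
position: [0.4836, 0.15, 0.0224]
ee_rot: [0.698, 0.716, -0.0, -0.0]
ft_force: [0.8, -0.5, 4.2]
grip_width: 0.733
grasp_force: 2.1
```

Run:
```python
from h import *
tool([-.146,.033],.02)
a=camera("wrist");s=camera("side")
im=np.vstack([cv2.resize(a["color"][0:340,100:600],None,fx=.8,fy=.8), cv2.resize(s["color"][270:360,270:370],(400,320),interpolation=2)])
cv2.imwrite("pics/p3.png",im[:,:,::-1])
```

```text
dock pos mm [-146.3   34.6] z 0.0224 grip 0.7331276725927026 t 5.4167 F [ 0.8 -0.5  4.2]
shift [0.3 1.6 2.4] turn [-0.01 -0.01 -0.08]
```

View pics/p3.png

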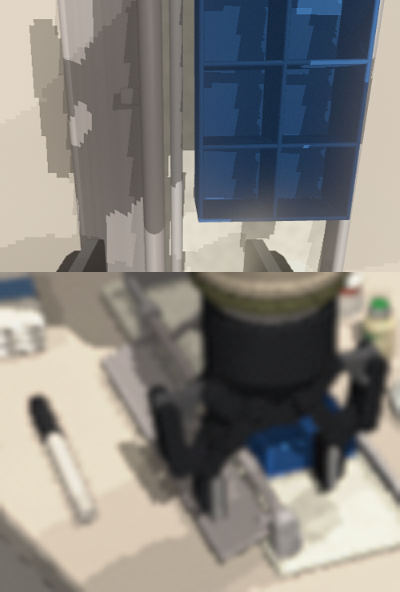

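The wrist view shows both fingertips behind the rack, one on the pedal and one in the lane. I'll press on to the open stop.

>>> {"fn": "apply_moves", "kwargs": {
  "rows": [
    {"x":0,"y":1,"z":2,"ax":0,"ay":0,"az":0,"gripper":0.27},
    {"x":0,"y":0,"z":0,"ax":0,"ay":0,"az":0,"gripper":0.27},
    {"x":0,"y":0,"z":0,"ax":0,"ay":0,"az":0,"gripper":0.27}
  ]
}}

```text
clock: 5.77
position: [0.4847, 0.15, 0.0204]
ee_rot: [0.698, 0.716, -0.0, -0.0]
ft_force: [0.6, 0.4, 5.1]
grip_width: 0.729
grasp_force: 2.2
```

>>> {"fn": "apply_moves", "kwargs": {
  "rows": [
    {"x":0,"y":0,"z":1,"ax":0,"ay":0,"az":0,"gripper":0.27},
    {"x":0,"y":0,"z":0,"ax":0,"ay":0,"az":0,"gripper":0.27},
    {"x":0,"y":0,"z":0,"ax":0,"ay":0,"az":0,"gripper":0.27}
  ]
}}

```text
clock: 6.02
position: [0.4849, 0.15, 0.0198]
ee_rot: [0.698, 0.716, 0.0, -0.0]
ft_force: [-1.1, -0.0, 10.5]
grip_width: 0.734
grasp_force: 4.8
```

>>> {"fn": "apply_moves", "kwargs": {
  "rows": [
    {"x":0,"y":0,"z":1,"ax":0,"ay":0,"az":0,"gripper":0.27},
    {"x":0,"y":0,"z":0,"ax":0,"ay":0,"az":0,"gripper":0.27},
    {"x":0,"y":0,"z":0,"ax":0,"ay":0,"az":0,"gripper":0.27}
  ]
}}

```text
clock: 6.27
position: [0.4851, 0.1501, 0.0194]
ee_rot: [0.698, 0.716, 0.0, -0.0]
ft_force: [-2.7, -1.3, 19.2]
grip_width: 0.727
grasp_force: 8.9
```

>>> {"fn": "apply_moves", "kwargs": {
  "rows": [
    {"x":0,"y":0,"z":-2,"ax":0,"ay":0,"az":0,"gripper":0.27},
    {"x":4,"y":0,"z":0,"ax":0,"ay":0,"az":0,"gripper":0.27},
    {"x":4,"y":0,"z":0,"ax":0,"ay":0,"az":0,"gripper":0.27},
    {"x":4,"y":0,"z":0,"ax":0,"ay":0,"az":0,"gripper":0.27},
    {"x":4,"y":0,"z":0,"ax":0,"ay":0,"az":0,"gripper":0.27}
  ]
}}

```text
clock: 6.68
position: [0.4838, 0.1659, 0.0199]
ee_rot: [0.698, 0.716, -0.001, -0.0]
ft_force: [-1.5, -3.3, 2.4]
grip_width: 0.73
grasp_force: 2.2
```

>>> {"fn": "apply_moves", "kwargs": {
  "rows": [
    {"x":5,"y":0,"z":0,"ax":0,"ay":0,"az":0,"gripper":0.27},
    {"x":5,"y":0,"z":0,"ax":0,"ay":0,"az":0,"gripper":0.27},
    {"x":5,"y":0,"z":0,"ax":0,"ay":0,"az":0,"gripper":0.27},
    {"x":0,"y":0,"z":0,"ax":0,"ay":0,"az":0,"gripper":0.27}
  ]
}}

```text
clock: 7.02
position: [0.4838, 0.1825, 0.0202]
ee_rot: [0.698, 0.716, 0.0, -0.0]
ft_force: [-2.0, 0.7, 2.6]
grip_width: 0.73
grasp_force: 1.8
```

Run:
```python
from h import *
tool([0,.033],.02)
k=np.load("dock.npz");R,o=k["R"],k["o"]
a=camera("wrist")
m=blue(a,(0,0,640,480));c=max(cv2.findContours(m,0,2)[0],key=cv2.contourArea)[:,0]
print("trailing row",c[:,1].max(),"cols",c[c[:,1]>c[:,1].max()-4][:,0].min(),c[c[:,1]>c[:,1].max()-4][:,0].max())
print(R.T@(onz(a,370,c[:,1].max(),.034)[:2]-o))
cv2.imwrite("pics/p4.png",a["color"][:,:,::-1])
```

```text
dock pos mm [-113.9   33.6] z 0.0202 grip 0.7298423440367456 t 7.0167 F [-2.   0.7  2.6]
shift [113.9   0.6   0.3] turn [-0.01 -0.03  0.  ]
trailing row 292 cols 442 444
[-0.09304842  0.01799339]
```

View pics/p4.png

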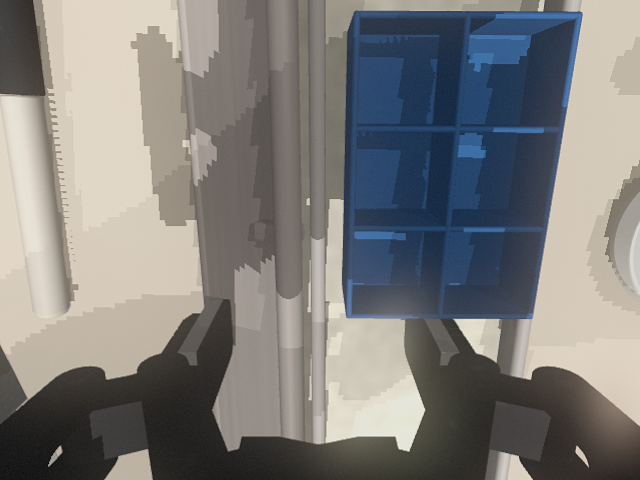

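The rack, with its trailing wall at row 317, is square in the lane and in contact with the right finger. I'll continue.

>>> {"fn": "apply_moves", "kwargs": {
  "rows": [
    {"x":5,"y":0,"z":0,"ax":0,"ay":0,"az":0,"gripper":0.27},
    {"x":5,"y":0,"z":0,"ax":0,"ay":0,"az":0,"gripper":0.27},
    {"x":5,"y":0,"z":0,"ax":0,"ay":0,"az":0,"gripper":0.27},
    {"x":5,"y":0,"z":0,"ax":0,"ay":0,"az":0,"gripper":0.27},
    {"x":5,"y":0,"z":0,"ax":0,"ay":0,"az":0,"gripper":0.27}
  ]
}}

```text
clock: 7.48
position: [0.4834, 0.2063, 0.0203]
ee_rot: [0.698, 0.716, -0.0, 0.0]
ft_force: [-2.2, -4.0, 3.7]
grip_width: 0.729
grasp_force: 2.7
```

>>> {"fn": "apply_moves", "kwargs": {
  "rows": [
    {"x":5,"y":0,"z":0,"ax":0,"ay":0,"az":0,"gripper":0.27},
    {"x":5,"y":0,"z":0,"ax":0,"ay":0,"az":0,"gripper":0.27},
    {"x":5,"y":0,"z":0,"ax":0,"ay":0,"az":0,"gripper":0.27},
    {"x":5,"y":0,"z":0,"ax":0,"ay":0,"az":0,"gripper":0.27},
    {"x":5,"y":0,"z":0,"ax":0,"ay":0,"az":0,"gripper":0.27}
  ]
}}

```text
clock: 7.9
position: [0.4826, 0.2314, 0.0203]
ee_rot: [0.698, 0.716, -0.0, -0.0]
ft_force: [-2.3, -5.1, 4.9]
grip_width: 0.728
grasp_force: 3.1
```

```bash
python3 -c "
from h import *
tool([0.005,.033],.02)"
```

```text
dock pos mm [-64.9  33.5] z 0.0203 grip 0.7277278743377285 t 7.9 F [-2.3 -5.1  4.9]
shift [69.9  0.4  0.3] turn [-0.01  0.   -0.08]
```

>>> {"fn": "apply_moves", "kwargs": {
  "rows": [
    {"x":5,"y":0,"z":0,"ax":0,"ay":0,"az":0,"gripper":0.27},
    {"x":5,"y":0,"z":0,"ax":0,"ay":0,"az":0,"gripper":0.27},
    {"x":5,"y":0,"z":0,"ax":0,"ay":0,"az":0,"gripper":0.27},
    {"x":5,"y":0,"z":0,"ax":0,"ay":0,"az":0,"gripper":0.27},
    {"x":5,"y":0,"z":0,"ax":0,"ay":0,"az":0,"gripper":0.27}
  ]
}}

```text
clock: 8.32
position: [0.482, 0.2563, 0.0203]
ee_rot: [0.698, 0.716, -0.0, -0.0]
ft_force: [-3.4, -5.1, 4.8]
grip_width: 0.734
grasp_force: 3.4
```

>>> {"fn": "apply_moves", "kwargs": {
  "rows": [
    {"x":5,"y":0,"z":0,"ax":0,"ay":0,"az":0,"gripper":0.27},
    {"x":5,"y":0,"z":0,"ax":0,"ay":0,"az":0,"gripper":0.27},
    {"x":5,"y":0,"z":0,"ax":0,"ay":0,"az":0,"gripper":0.27},
    {"x":5,"y":0,"z":0,"ax":0,"ay":0,"az":0,"gripper":0.27},
    {"x":5,"y":0,"z":0,"ax":0,"ay":0,"az":0,"gripper":0.27}
  ]
}}

```text
clock: 8.73
position: [0.4813, 0.2812, 0.0203]
ee_rot: [0.698, 0.716, -0.0, -0.0]
ft_force: [-2.1, -5.2, 5.6]
grip_width: 0.733
grasp_force: 3.7
```

>>> {"fn": "apply_moves", "kwargs": {
  "rows": [
    {"x":3,"y":0,"z":0,"ax":0,"ay":0,"az":0,"gripper":0.27},
    {"x":3,"y":0,"z":0,"ax":0,"ay":0,"az":0,"gripper":0.27},
    {"x":0,"y":0,"z":0,"ax":0,"ay":0,"az":0,"gripper":0.27}
  ]
}}

```text
clock: 8.98
position: [0.4811, 0.288, 0.0203]
ee_rot: [0.698, 0.716, 0.0, -0.0]
ft_force: [-3.0, -2.7, 4.8]
grip_width: 0.732
grasp_force: 2.9
```

Run:
```python
from h import *
tool([0.005,.033],.02)
a=camera("wrist");cv2.imwrite("pics/p5.png",a["color"][:,:,::-1])
```

```text
dock pos mm [-8.3 33.6] z 0.0203 grip 0.732014385308175 t 8.9833 F [-3.  -2.7  4.8]
shift [13.3  0.6  0.3] turn [-0.02 -0.02 -0.04]
```

View pics/p5.png

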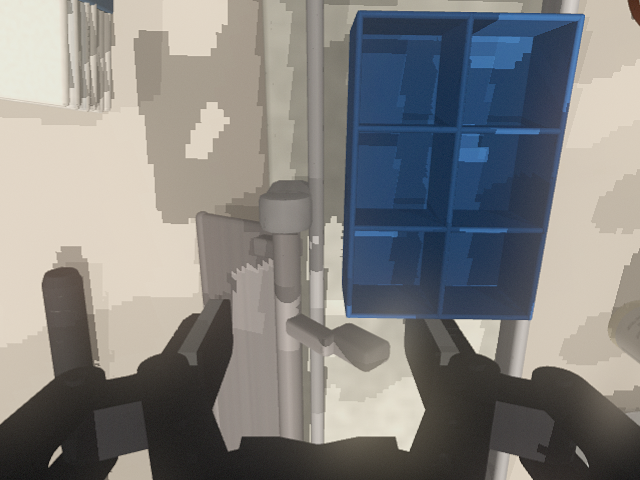

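The raised blade at (360,345) is clear of both the right finger (column 407 onwards) and the rack. I'll finish in small steps until the end stop is felt.

>>> {"fn": "apply_moves", "kwargs": {
  "rows": [
    {"x":3,"y":0,"z":0,"ax":0,"ay":0,"az":0,"gripper":0.27},
    {"x":3,"y":0,"z":0,"ax":0,"ay":0,"az":0,"gripper":0.27},
    {"x":0,"y":0,"z":0,"ax":0,"ay":0,"az":0,"gripper":0.27}
  ]
}}

```text
clock: 9.28
position: [0.481, 0.2935, 0.0203]
ee_rot: [0.698, 0.716, -0.0, -0.0]
ft_force: [-3.2, -3.0, 5.6]
grip_width: 0.726
grasp_force: 3.3
```

>>> {"fn": "apply_moves", "kwargs": {
  "rows": [
    {"x":2,"y":0,"z":0,"ax":0,"ay":0,"az":0,"gripper":0.27},
    {"x":2,"y":0,"z":0,"ax":0,"ay":0,"az":0,"gripper":0.27},
    {"x":0,"y":0,"z":0,"ax":0,"ay":0,"az":0,"gripper":0.27}
  ]
}}

```text
clock: 9.53
position: [0.481, 0.2972, 0.0203]
ee_rot: [0.698, 0.716, -0.0, -0.0]
ft_force: [-3.3, -3.9, 6.6]
grip_width: 0.729
grasp_force: 3.4
```

>>> {"fn": "apply_moves", "kwargs": {
  "rows": [
    {"x":2,"y":0,"z":0,"ax":0,"ay":0,"az":0,"gripper":0.27},
    {"x":0,"y":0,"z":0,"ax":0,"ay":0,"az":0,"gripper":0.27}
  ]
}}

```text
clock: 9.7
position: [0.4809, 0.2991, 0.0204]
ee_rot: [0.698, 0.716, -0.0, -0.0]
ft_force: [-3.2, -4.5, 5.2]
grip_width: 0.732
grasp_force: 3.8
```

>>> {"fn": "apply_moves", "kwargs": {
  "rows": [
    {"x":2,"y":0,"z":0,"ax":0,"ay":0,"az":0,"gripper":0.27},
    {"x":0,"y":0,"z":0,"ax":0,"ay":0,"az":0,"gripper":0.27},
    {"x":0,"y":0,"z":0,"ax":0,"ay":0,"az":0,"gripper":0.27}
  ]
}}

```text
clock: 9.95
position: [0.4809, 0.3007, 0.0203]
ee_rot: [0.699, 0.716, -0.0, -0.0]
ft_force: [-3.8, -5.4, 6.7]
grip_width: 0.733
grasp_force: 5.3
```

>>> {"fn": "apply_moves", "kwargs": {
  "rows": [
    {"x":2,"y":0,"z":0,"ax":0,"ay":0,"az":0,"gripper":0.27},
    {"x":0,"y":0,"z":0,"ax":0,"ay":0,"az":0,"gripper":0.27},
    {"x":0,"y":0,"z":0,"ax":0,"ay":0,"az":0,"gripper":0.27}
  ]
}}

```text
clock: 10.2
position: [0.481, 0.3009, 0.0203]
ee_rot: [0.699, 0.715, -0.001, 0.0]
ft_force: [-4.6, -11.9, 10.3]
grip_width: 0.726
grasp_force: 7.5
```

```bash
python3 -c "
from h import *
tool([0.005,.033],.02)"
```

```text
dock pos mm [ 4.6 33.3] z 0.0203 grip 0.7264955890734947 t 10.2 F [ -4.6 -11.9  10.3]
shift [0.4 0.3 0.3] turn [-0.07  0.14 -0.19]
```

The arm stalls at the expected home position with the push force rising. I'll back off, then lift.

>>> {"fn": "apply_moves", "kwargs": {
  "rows": [
    {"x":0,"y":0,"z":0,"ax":0,"ay":0,"az":0,"gripper":0.27},
    {"x":-2,"y":0,"z":0,"ax":0,"ay":0,"az":0,"gripper":0.27},
    {"x":-2,"y":0,"z":0,"ax":0,"ay":0,"az":0,"gripper":0.27},
    {"x":-2,"y":0,"z":0,"ax":0,"ay":0,"az":0,"gripper":0.27},
    {"x":0,"y":0,"z":0,"ax":0,"ay":0,"az":0,"gripper":0.27}
  ]
}}

```text
clock: 10.62
position: [0.4811, 0.2982, 0.0206]
ee_rot: [0.698, 0.716, 0.001, -0.0]
ft_force: [-3.0, 2.8, 3.3]
grip_width: 0.728
grasp_force: 2.4
```

Run:
```python
from h import *
tool([0.0,.033],.02)
k=np.load("dock.npz");R,o=k["R"],k["o"]
t=camera("top");m=blue(t,(265,225,330,275))
print(cv2.countNonZero(m))
a=camera("wrist");s=camera("side")
m=blue(a,(0,0,640,480));c=max(cv2.findContours(m,0,2)[0],key=cv2.contourArea)[:,0]
v=c[(c[:,0]>350)&(c[:,0]<395)][:,1].max();print(v,R.T@(onz(a,370,v,.034)[:2]-o))
im=np.vstack([cv2.resize(a["color"][0:360],(480,270)),cv2.resize(s["color"][250:340,260:400],(480,309),interpolation=2)])
cv2.imwrite("pics/p6.png",im[:,:,::-1])
```

```text
dock pos mm [ 1.9 33.3] z 0.0206 grip 0.7284234129720745 t 10.6167 F [-3.   2.8  3.3]
shift [-1.9  0.3  0.6] turn [ 0.03 -0.11 -0.05]
375
270 [0.02967026 0.01780819]
```

View pics/p6.png

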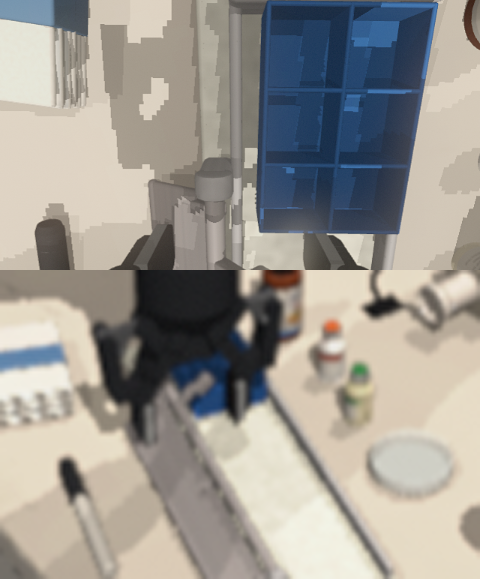

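The rack is flush with the end stop at the top edge of the wrist view, and the finger has backed off from it. I'll lift straight up.

>>> {"fn": "apply_moves", "kwargs": {
  "rows": [
    {"x":0,"y":0,"z":-3,"ax":0,"ay":0,"az":0,"gripper":0.27},
    {"x":0,"y":0,"z":-4,"ax":0,"ay":0,"az":0,"gripper":0.27},
    {"x":0,"y":0,"z":-5,"ax":0,"ay":0,"az":0,"gripper":0.27},
    {"x":0,"y":0,"z":-5,"ax":0,"ay":0,"az":0,"gripper":0.27},
    {"x":0,"y":0,"z":-8,"ax":0,"ay":0,"az":0,"gripper":0.27}
  ]
}}

```text
clock: 11.18
position: [0.4814, 0.2963, 0.0456]
ee_rot: [0.699, 0.716, -0.0, 0.0]
ft_force: [-1.0, -0.4, -0.4]
grip_width: 0.735
grasp_force: 0.0
```

>>> {"fn": "apply_moves", "kwargs": {
  "rows": [
    {"x":0,"y":0,"z":-20,"ax":0,"ay":0,"az":0,"gripper":0.27},
    {"x":0,"y":0,"z":-30,"ax":0,"ay":0,"az":0,"gripper":0.27},
    {"x":0,"y":0,"z":-30,"ax":0,"ay":0,"az":0,"gripper":0.27},
    {"x":0,"y":0,"z":-20,"ax":0,"ay":0,"az":0,"gripper":0.27},
    {"x":0,"y":0,"z":0,"ax":0,"ay":0,"az":0,"gripper":0.27}
  ]
}}

```text
clock: 11.6
position: [0.4837, 0.2977, 0.1505]
ee_rot: [0.699, 0.715, 0.004, 0.0]
ft_force: [1.2, -0.1, 0.2]
grip_width: 0.732
grasp_force: 0.0
```

>>> {"fn": "apply_moves", "kwargs": {
  "rows": [
    {"x":-10,"y":-10,"z":-15,"ax":0,"ay":0,"az":0,"gripper":0.27},
    {"x":0,"y":0,"z":0,"ax":0,"ay":0,"az":0,"gripper":0.27},
    {"x":0,"y":0,"z":0,"ax":0,"ay":0,"az":0,"gripper":0.27},
    {"x":0,"y":0,"z":0,"ax":0,"ay":0,"az":0,"gripper":0.27}
  ]
}}

```text
clock: 11.93
position: [0.4715, 0.2868, 0.1599]
ee_rot: [0.698, 0.716, 0.0, -0.0]
ft_force: [0.6, -0.4, -1.4]
grip_width: 0.73
grasp_force: 0.0
```

Run:
```python
from h import *
tool([0.0,.033],.02)
k=np.load("dock.npz");R,o=k["R"],k["o"]
a=camera("wrist");m=blue(a,(250,0,640,480));c=max(cv2.findContours(m,0,2)[0],key=cv2.contourArea)
print([(R.T@(onz(a,*p,.034)[:2]-o)*1e3).round(1) for p in cv2.boxPoints(cv2.minAreaRect(c))])
cv2.imwrite("pics/p7.png",a["color"][:,:,::-1])
```

```text
dock pos mm [-9.3 43.2] z 0.1599 grip 0.7298792158670679 t 11.9333 F [ 0.6 -0.4 -1.4]
shift [  9.3  10.2 139.9] turn [ 0.   -0.01 -0.08]
[array([16.9, 25.6]), array([103.3,  23.7]), array([101. , -33.2]), array([ 14.3, -37.2])]
```

View pics/p7.png

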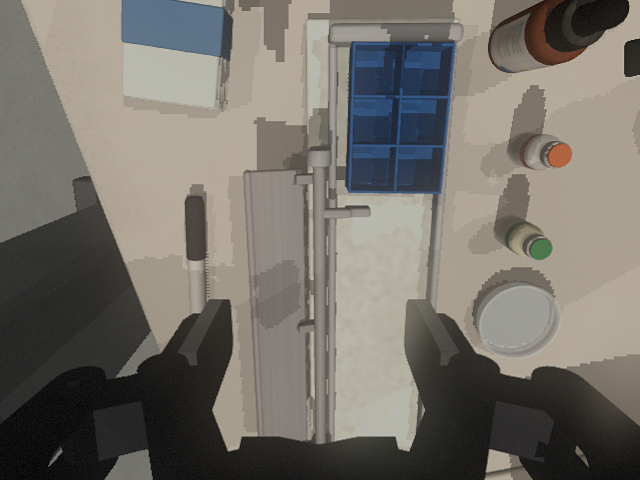

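The rack is flush with the end stop (its trailing wall at row 192), and the gate is closed behind it at (350,211). The bystanders look undisturbed.

```bash
python3 -c "
from workcell import *
print(hand_in())"
```

```text
the job is handed in; nothing more can be done
None
```

The rack is home against the end stop with the gate closed behind it, the bystanders in view look undisturbed, and I handed the job in at about 12 s; `hand_in()` returned no verdict.

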